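# Wind up and pin the coil winder's tension plate

## Robot

A 6-joint arm with a two-finger parallel gripper is mounted at the origin on the work surface. World frame = base frame: x ahead of the robot, y to its left, z up, the work surface at z = 0. Lengths are in mm, angles in rad, forces in N, time in s.
With the tool pointing down it reaches from about 275 to 1000 mm from the base axis. Payload 8.4 kg.
Tool frame: the origin (TCP) lies at the very end of the fingers, on their centre line; the grasp point (between the pads) lies 19 mm behind it (r.tcp_to_grasp is the distance from the TCP to the grasp point, in mm); z points along the fingers, y is the line along which they close (so a half turn about z gives the same grasp; the last joint's range is limited). The gripper opens to 85 mm and grips with 20 to 120 N. Pads are 22 mm wide; open, the fingers measure 114 mm over their backs; the gripper's body (76 mm by 85 mm) begins 54 mm behind the grasp point. The pads swing forward as they close: fully open they stand 13 mm farther back than shut.
Start: joints at [-1.195, 0.353, 1.633, -0, 1.155, -0.002], TCP at [230.547, -580.927, 231.281] pointing down, gripper open.
Joint ranges: [-2.63, 2.63], [-0.92, 2.1], [0.06, 2.66], [-1.3, 4.44], [0, 2.69], [-3.02, 3.02]. Speed limits (rad/s): [2.22, 2.22, 2.79, 3.14, 3.14, 3.14].

## Interface

Orientations are given as [roll, pitch, yaw] about the fixed x, y, z axes, in that order (R = Rz(yaw) Ry(pitch) Rx(roll)).
In Python, from rig import r gives the robot as it stands. The module is installed in compiled form; this text tells all that it offers.
- The arm moves only by the tool play_rows, never from a script. Its argument "rows" is a list of rows, each an object with "dp": the shift along the tool's x, y, z in units of 40 mm (1.0 is 40 mm), a list of three; "turn": the turn, a rotation vector about the tool's x, y, z in units of 6 degrees (1.0 is 6 degrees), a list of three; "fingers": the closure, from 0 (fully open) to 1 (shut). In form: [{"dp": [tx, ty, tz], "turn": [wx, wy, wz], "fingers": fingers}, ...]. A call has 1 to 5 rows; each row shifts and turns the commanded pose from where the row before left it, along the tool's axes as they then stand; what a row does not reach is not made up. A row lasts 1/12 s, in which the tool goes at most 41.7 mm and 7.16 degrees, less where a joint would pass 70% of its speed; a pose out of reach is approached as far as the arm can. A call is refused whole if a number of a shift passes 1 or a number of a turn 1, either way. A call with a gripper value outside its range is refused whole. The fingers move at their own pace and stop on an object; "force" is the grip in N (left out, the last holds). Time passes only in rows, so rows that do not move let the fingers close. It gives the time, the measured TCP pose, the force, the opening and the grip force at its end, in the units of the state.
- r.sense(): the state, without advancing time (a new reading comes with each control period).
- r.grab_frame(name): name is "side" or "top" or "wrist"; returns a dict with "pixels" (480x640x3 uint8, red, green, blue), "fx", "fy", "cx", "cy" (pixels), "pose" (4x4, takes a point from camera to world coordinates). Camera axes: x right, y down, z forward; pixel columns grow to the right and rows downward; lengths in mm; the calibration is good to about 2 mm. The wrist camera is an equidistant fisheye: a pixel r from the principal point sees the ray r / f radians off the axis. A picture is of the moment at which its call begins. There is no depth.
- r.sign_off(): hands the job in; it is judged then, once.
The state is a dict: "clock": time; "qpos": joint angles; "qvel": joint speeds; "joint_efforts": joint torques, N m; "eef_pos": TCP position; "tcp_rot": TCP orientation; "contact_force": force on the tool from outside, world axes, zero at the start; "wrist_torque": the same for the moment, N m; "opening": opening from 0.0 (shut) to 1.0 (fully open); "grasp_force": force on a finger pad.
Only numpy, scipy, OpenCV 4.12 (cv2) and the standard library are available. Lean on these libraries where they do the work, as an engineer would, in place of code of your own. Each camera call takes 0.05 s, during which the arm holds its last target. There are 200 camera calls.

## Task

Wind up the back-tension spring of the coil winder and lock it: take the knob-headed lock pin out of the oak stand and stand it in the guide bush over the rim of the round tension plate, then push the plate round by its finger pegs, against its spring, until its notch faces the mark and the pin drops fully home in it, and let go so that the pin holds the plate. Go by feel and stop as soon as the plate checks: never push harder than 15 N on the winder, nor force the pin. Leave the other parts on the desk and in the stand where they are.

Things in the scene. Friction and masses are not known exactly. Their poses are not given: they have to be found in the camera images.
- winder: Fixed bench coil winder, dark enamelled cast iron, foot 285 x 210 x 14 mm. Origin on the desk top under the upright axis of the tension plate. The guide bush stands at winder (0, +56 mm). A headstock with coil and hand crank (out of gear) stands on the -x side, 90 to 200 mm from the axis, up to 140 mm tall.
- plate_axis (a point): Fixed point on the winder: the tension plate's axis at its top face, 70 mm above the desk. The plate is a level steel disc 130 mm across, 8 mm thick, with one notch 13 mm wide cut 19 mm inwards from its rim; a thin scribed line runs on from the notch towards the hub. Hub nut 21 mm tall on top.
- mark (a point): Fixed point on the winder, in the plate's top face under the bush hole, 56 mm from the plate's axis: the notch is home when it is here, pointing to the thin index line on the bush block (winder +y). At the start it stands 0.6 to 1.0 rad short (clockwise from above). A spring (0.25 N m/rad, drag 0.06 N m) turns the plate back when let go.
- bush_mouth (a point): Centre of the guide bush's hole at its top face, 100 mm above the desk, over the plate's rim. Hole 11.6 mm across with a 2.5 mm chamfer, 26 mm long, in a fixed block 23 mm wide; its lower end is 4 mm above the plate.
- peg_a (a point): Top centre of a finger peg away from the headstock: 12 mm across, upright, free from 76 to 100 mm above the desk, 50 mm from the plate's axis. Push it counter-clockwise (from above); it takes 3 to 7 N. Its bar is clamped on the plate at no set angle: peg_a stands anywhere from 50 to 90 degrees clockwise of the notch, so the stop must be felt. With the pin in, the plate stops dead after 2 mm.
- peg_b (a point): Top centre of the other finger peg, the same size, diametrically opposite peg_a, on the headstock's side.
- lock_pin: Loose steel lock pin, 80 g: round black knob 26 mm across, 26 mm tall (its lowest 4 mm a collar 18 mm across) over a round-nosed stem 10 mm across, 40 mm long. Origin on the axis under the knob (the shoulder); z up. Starts in a hole of the stand, shoulder on its top. In the bush it first stands on the plate, shoulder 110 mm above the desk; home, the shoulder rests on the bush at 100 mm.
- pin_tip (a point): The nose end of the lock pin's stem, 40 mm under the shoulder.
- stand: Fixed oak stand 46 x 116 x 52 mm with two upright through holes 13 mm across, 30 mm either side of its centre along its y; origin under its centre.
- arbor_key: Bystander in the stand's other hole: steel key with a square head 14 mm wide, 36 mm tall, the same stem as the pin; origin under its head.
- valve: Bystander: glass valve (vacuum tube) standing on its bakelite base, 45 mm across, 100 mm tall; origin under its centre.
- terminal_strip: Bystander: bakelite terminal strip, 84 x 22 x 18 mm; origin under its centre.
- bracket: Bystander: steel angle bracket, 50 x 40 mm, 50 mm tall; origin under its centre.
- dial_knob: Bystander: chrome dial knob, 60 mm across its skirt, 24 mm tall; origin under its centre.
Things that resemble listed ones, but are neither listed nor needed, are in the scene too. What is shaped like the lock_pin but green, pink or red is not meant.

How it is judged (in metres and radians):
On the way:
1. the lock pin stands upright in the guide bush, resting on the tension plate (horizontal distance between pin_tip and bush_mouth below 0.005 m and angle between lock_pin's own z axis and vertical below 0.15 rad and height (world z) of lock_pin between 0.106 and 0.115 m and contact force between the fingers and lock_pin below 0.1 N), for 0.2 s.
At the end, for the whole second after the job is handed in: The lock pin has dropped home through the bush into the plate's notch: its shoulder is within 3 mm of the bush's top face, its tip within 5 mm of the bush's axis, the pin upright and at rest, holding the wound-up plate with its notch at the mark (height (world z) of lock_pin between 0.096 and 0.103 m and horizontal distance between pin_tip and bush_mouth below 0.005 m and angle between lock_pin's own z axis and vertical below 0.15 rad and linear speed of lock_pin below 0.01 m/s); the robot touches nothing.
It fails at once if the robot pushes on the winder (plate, pegs, bush) with more than 15 N (contact force between any of the arm, the fingers and winder above 15 N).
It fails at once if the lock pin is forced: more than 35 N between it and the winder (bush and plate) (contact force between lock_pin and winder above 35 N).
It fails at once if the arbor key is disturbed (moved more than 10 mm) (distance of arbor_key from where it was at the start of the episode above 0.01 m).
It fails at once if a bystander on the desk is moved more than 10 mm (distance of any of valve, terminal_strip, bracket, dial_knob from where it was at the start of the episode above 0.01 m).
It also fails if it takes over 72 s, if anything falls off the work surface, if the arm or the gripper's body presses on something with over 40 N, if the wrist force passes 120 N, or if a joint passes its speed limit or range.

## Working session

There is one attempt and no reset: what is moved stays moved. The work goes in short steps, Python scripts to look and compute and a tool call to move; the robot and the scene stay as the last step left them, time stands still between calls to the robot, and variables do not carry over. Pictures are saved under pics/ and viewed, at most 11 in all, crops included, and the job is handed in when it is done.

Besides the shell and the picture viewer there is one more tool, called after "Call:" by a JSON object that holds its "name" and its "arguments", one argument or row to a line. play_rows: Moves the arm, as the interface text tells. Its arguments: {"type":"object","properties":{"rows":{"type":"array"},"force":{"type":"number"}},"required":["rows"]}

```bash
mkdir -p pics; python3 - <<'E'
from rig import r
import cv2,pickle
d={}
for n in("side","top","wrist"):
    f=r.grab_frame(n);d[n]=f
    cv2.imwrite(f"pics/{n}0.png",f["pixels"][:,:,::-1]);print(n,f["fx"],f["fy"],f["cx"],f["cy"],f["pose"].tolist() if hasattr(f["pose"],'tolist') else f["pose"])
pickle.dump(d,open("f0.pkl","wb"))
print(r.sense(),r.tcp_to_grasp)
E
```

```text
side 528.7264500854021 528.7264500854021 323.3566665470368 236.68547896824788 [[0.9265590926608274, -0.17890229155798168, 0.33088097237956576, 257.834035590947], [-0.37600991840727904, -0.4644615490078259, 0.80180546939554, -896.6103605518628], [0.010236653110043466, -0.8673346756405822, -0.4976201074761256, 592.0352489980919], [0.0, 0.0, 0.0, 1.0]]
top 591.3688898354562 591.3688898354562 321.68607015992035 232.62574381172413 [[0.006407993391946448, -0.9937527241187977, 0.11142019981653982, 476.2023311744514], [-0.9999701468533957, -0.006849137338848708, -0.003576970745167106, -55.14348917132429], [0.004317756672968497, -0.11139395236808182, -0.993766946699844, 1334.2369632389514], [0.0, 0.0, 0.0, 1.0]]
wrist 371.64829954431775 371.64829954431775 320.7439960025298 235.12819085711263 [[0.3693838126403589, -0.8954942030902326, -0.2482855839372478, 292.69245104476806], [-0.9292765247139808, -0.3562024251098353, -0.09780067975928, -556.0687559376825], [-0.0008599853355397922, 0.26685195254608884, -0.9637371508080205, 372.69087426299643], [0.0, 0.0, 0.0, 1.0]]
{'clock': 0.15, 'qpos': array([-1.19537430e+00,  3.53553904e-01,  1.63393421e+00, -2.91993724e-05,
        1.15519946e+00, -2.37948712e-03]), 'qvel': array([ 0.00103899, -0.00208262, -0.00284456, -0.00069817,  0.00129403,
        0.00060177]), 'joint_efforts': array([-1.06758740e-03, -6.05640507e+01, -3.42340279e+01, -9.80926393e-05,
        6.19293904e-03,  3.70073644e-05]), 'eef_pos': array([ 230.42346828, -580.59590281,  230.70608529]), 'tcp_rot': array([-3.14049767e+00,  2.40954359e-05,  3.77813332e-01]), 'contact_force': array([ 0.40682252, -0.83713637, -0.39307543]), 'wrist_torque': array([ 0.07889092,  0.00718584, -0.0078622 ]), 'grasp_force': 0.0, 'opening': 0.999220302024923} 18.700000000000003
```

View pics/top0.png

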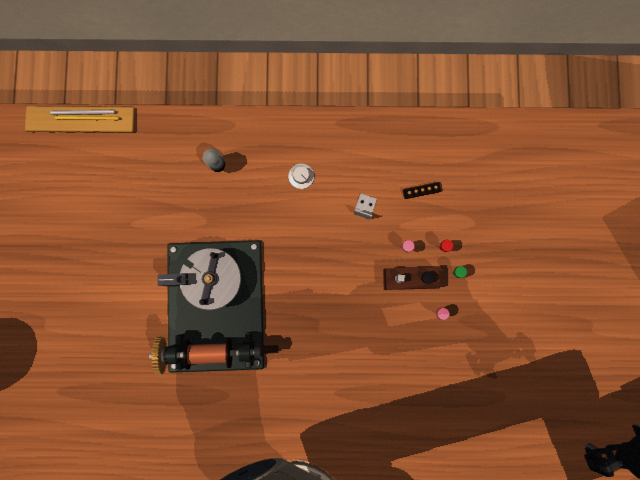

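View pics/side0.png

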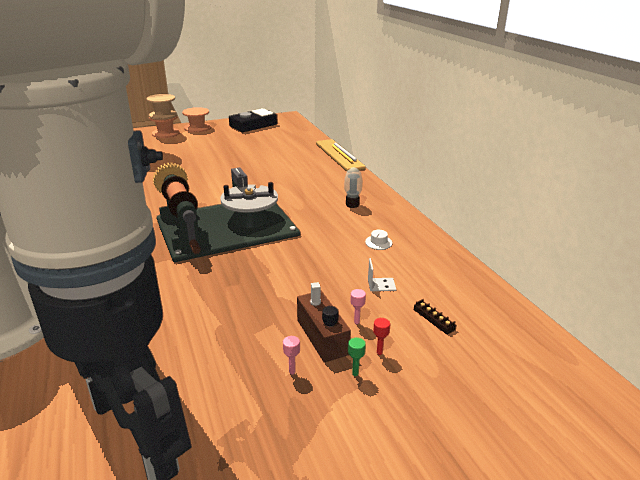

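Top view: the lock pin candidates are the black knob in the stand (429,277), the green one (460,271), the red one (447,245) and the pinks (409,245) and (443,313). The key is at (402,278). In the side view these are black (330,314), green (357,348), red (382,328), pinks (358,298) and (291,347), and key (316,293). By the description it is the black one in the stand. The winder plate is at (210,278) with the bush to its left.

```bash
cat >h.py <<'E'
import numpy as np,cv2,pickle
def tile(im,c0,r0,w,h,s,tick=10):
    t=cv2.resize(im[r0:r0+h,c0:c0+w,::-1].copy(),None,fx=s,fy=s,interpolation=cv2.INTER_CUBIC)
    for c in range(-(-c0//tick)*tick,c0+w,tick):
        x=int((c-c0+.5)*s);cv2.line(t,(x,0),(x,6),(0,255,255),1);cv2.putText(t,str(c),(x-10,16),0,.35,(0,255,255),1)
    for q in range(-(-r0//tick)*tick,r0+h,tick):
        y=int((q-r0+.5)*s);cv2.line(t,(0,y),(6,y),(0,255,255),1);cv2.putText(t,str(q),(8,y+4),0,.35,(0,255,255),1)
    return t
def ray(f,u,v,fish=False):
    x,y=(u-f["cx"])/f["fx"],(v-f["cy"])/f["fy"]
    if fish:
        a=np.hypot(x,y);k=np.sin(a)/a if a>1e-9 else 1;d=np.array([x*k,y*k,np.cos(a)])
    else: d=np.array([x,y,1.])
    P=np.array(f["pose"]);d=P[:3,:3]@d
    return P[:3,3],d/np.linalg.norm(d)
def atz(f,u,v,z,fish=False):
    o,d=ray(f,u,v,fish);return o+d*(z-o[2])/d[2]
def tri(*rays):
    A=np.zeros((3,3));b=np.zeros(3)
    for o,d in rays:
        M=np.eye(3)-np.outer(d,d);A+=M;b+=M@o
    p=np.linalg.solve(A,b)
    return p,[np.linalg.norm((np.eye(3)-np.outer(d,d))@(p-o)) for o,d in rays]
def proj(f,p,fish=False):
    P=np.array(f["pose"]);q=P[:3,:3].T@(np.array(p)-P[:3,3])
    if fish:
        a=np.arctan2(np.hypot(*q[:2]),q[2]);n=q[:2]/np.hypot(*q[:2])*a
    else:n=q[:2]/q[2]
    return n[0]*f["fx"]+f["cx"],n[1]*f["fy"]+f["cy"]
E
python3 - <<'E'
from h import *
d=pickle.load(open("f0.pkl","rb"))
T,S=d["top"]["pixels"],d["side"]["pixels"]
a=np.vstack([tile(T,155,245,100,75,4),tile(T,375,235,100,75,4)])
b=np.vstack([tile(S,200,160,100,75,4),tile(S,290,270,100,75,4)])
cv2.imwrite("pics/c1.png",np.hstack([a,b]))
E
```

```text
(no output)
```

View pics/c1.png

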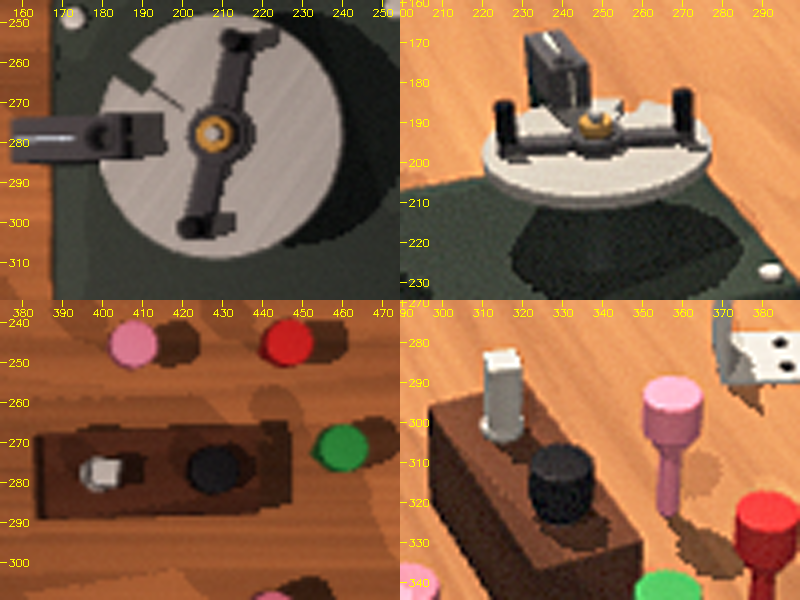

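```bash
python3 - <<'E'
from h import *
np.set_printoptions(precision=1,suppress=True)
d=pickle.load(open("f0.pkl","rb"));T,S=d["top"],d["side"]
def tt(n,a,b,z):
    p,e=tri(ray(T,*a),ray(S,*b));print(n,p,np.array(e),"topview@z",atz(T,*a,z),"side@z",atz(S,*b,z))
tt("pintop",(427.8,277),(330.2,309.3),78)
tt("key",(400,276.5),(315.5,283.5),88)
tt("hub",(207.9,278),(248.2,189.5),91)
tt("peg_a",(213.8,254.8),(270.2,183),100)
tt("peg_b",(202.3,300.8),(225.5,186.2),100)
print("bush top",atz(T,179.6,278.3,100))
print("plate",[atz(T,*p,70) for p in [(179.6,278),(240.2,278),(210,248),(210,309.2)]])
print("notch",atz(T,187.5,264,70),"line end",atz(T,200.5,271.5,70))
for p in [(168,240.5),(264,240),(265,369.5),(168,370)]:print("foot",atz(T,*p,14))
for p in [(384,268),(446,266),(447.5,287),(385,290)]:print("stand",atz(T,*p,52 if 1 else 0))
E
```

```text
pintop [ 523.6 -285.3   77.8] [0.3 0.3] topview@z [ 523.9 -285.4   78. ] side@z [ 523.2 -285.4   78. ]
key [ 523.2 -224.7   88. ] [1.1 1.1] topview@z [ 524.2 -225.    88. ] side@z [ 522.1 -224.4   88. ]
hub [517.3 179.5  85.9] [1.2 1.2] topview@z [518.3 178.2  91. ] side@z [513.5 168.9  91. ]
peg_a [565.4 165.8 100. ] [1. 1.] topview@z [566.4 165.6 100. ] side@z [564.5 166.1 100. ]
peg_b [468.8 187.6  98.4] [2. 2.] topview@z [470.8 186.8 100. ] side@z [466.2 184.7 100. ]
bush top [517.  235.3 100. ]
plate [array([518.6, 242.4,  70. ]), array([519.4, 113.4,  70. ]), array([583.1, 179.5,  70. ]), array([453.1, 175.9,  70. ])]
notch [548.5 226.5  70. ] line end [532.7 198.3  70. ]
foot [604.1 284.3  14. ]
foot [606.7  69.4  14. ]
foot [321.9  62.2  14. ]
foot [319.6 274.3  14. ]
stand [ 543.7 -195.4   52. ]
stand [ 548.9 -330.    52. ]
stand [ 503.6 -332.5   52. ]
stand [ 496.2 -197.3   52. ]
```

Checks hold: pin top at z 77.8 (text says 78), key 60 mm from it, pegs 99 mm apart at z≈100, bush about 57 mm from the axis. In the crop, the black round knob in the stand is the pin. Now moving over it.

Call:
{"name": "play_rows", "arguments": {
  "rows": [
    {"dp":[0.8,-0.35,0],"turn":[0,0,0],"fingers":0.3},
    {"dp":[0.8,-0.35,0],"turn":[0,0,0],"fingers":0.3},
    {"dp":[0.8,-0.35,0],"turn":[0,0,0],"fingers":0.3},
    {"dp":[0.8,-0.35,0],"turn":[0,0,0],"fingers":0.3},
    {"dp":[0.8,-0.35,0],"turn":[0,0,0],"fingers":0.3}
  ],
  "force": 40
}}

```text
clock: 0.57
eef_pos: [354.1, -455.5, 231.1]
tcp_rot: [-3.141, 0.0, 0.377]
contact_force: [0.2, 0.2, 0.1]
opening: 0.702
grasp_force: 0.0
```

Call:
{"name": "play_rows", "arguments": {
  "rows": [
    {"dp":[0.8,-0.35,0],"turn":[0,0,0],"fingers":0.3},
    {"dp":[0.8,-0.35,0],"turn":[0,0,0],"fingers":0.3},
    {"dp":[0.8,-0.35,0],"turn":[0,0,0],"fingers":0.3},
    {"dp":[0.8,-0.35,0],"turn":[0,0,0],"fingers":0.3},
    {"dp":[0.8,-0.35,0],"turn":[0,0,0],"fingers":0.3}
  ]
}}

```text
clock: 0.98
eef_pos: [477.2, -331.3, 231.2]
tcp_rot: [-3.141, 0.0, 0.378]
contact_force: [1.0, 0.3, 0.0]
opening: 0.7
grasp_force: 0.0
```

Call:
{"name": "play_rows", "arguments": {
  "rows": [
    {"dp":[0,0,0.4],"turn":[0,0,-1],"fingers":0.3},
    {"dp":[0,0,0.4],"turn":[0,0,-1],"fingers":0.3},
    {"dp":[0,0,0.4],"turn":[0,0,-1],"fingers":0.3},
    {"dp":[0,0,0.4],"turn":[0,0,-1],"fingers":0.3},
    {"dp":[0,0,0.4],"turn":[0,0,-1],"fingers":0.3}
  ]
}}

```text
clock: 1.4
eef_pos: [476.3, -332.5, 150.4]
tcp_rot: [-3.141, 0.0, 0.907]
contact_force: [0.5, -0.7, 0.0]
opening: 0.701
grasp_force: 0.0
```

Call:
{"name": "play_rows", "arguments": {
  "rows": [
    {"dp":[0,0,0],"turn":[0,0,-1],"fingers":0.3},
    {"dp":[0,0,0],"turn":[0,0,-1],"fingers":0.3},
    {"dp":[0,0,0],"turn":[0,0,-1],"fingers":0.3},
    {"dp":[0,0,0],"turn":[0,0,-1],"fingers":0.3},
    {"dp":[0,0,0],"turn":[0,0,-1],"fingers":0.3}
  ]
}}

```text
clock: 1.82
eef_pos: [476.2, -332.7, 151.0]
tcp_rot: [-3.141, -0.0, 1.43]
contact_force: [-0.5, 0.4, 0.3]
opening: 0.701
grasp_force: 0.0
```

Call:
{"name": "play_rows", "arguments": {
  "rows": [
    {"dp":[0,0,0],"turn":[0,0,-0.7],"fingers":0.3},
    {"dp":[0,0,0],"turn":[0,0,-0.65],"fingers":0.3},
    {"dp":[0.6,0.6,0],"turn":[0,0,0],"fingers":0.3},
    {"dp":[0.58,0.58,0],"turn":[0,0,0],"fingers":0.3},
    {"dp":[0,0,0.6],"turn":[0,0,0],"fingers":0.3}
  ]
}}

```text
clock: 2.23
eef_pos: [529.6, -284.5, 131.0]
tcp_rot: [3.133, 0.003, 1.568]
contact_force: [1.6, -1.4, 0.4]
opening: 0.702
grasp_force: 0.0
```

```bash
python3 - <<'E'
from rig import r
from h import *
f=r.grab_frame("wrist");s=r.sense();print(s["eef_pos"],s["tcp_rot"],proj(f,(523.6,-285.3,78),True),proj(f,s["eef_pos"],True))
pickle.dump(f,open("w1.pkl","wb"))
cv2.imwrite("pics/w1.png",f["pixels"][:,:,::-1])
E
```

```text
[ 524.65285198 -283.75899524  124.18651726] [-3.14098967e+00 -8.23898299e-04  1.56873615e+00] (np.float64(309.9382470644333), np.float64(259.1413125327006)) (np.float64(310.2356450033283), np.float64(290.70225246308985))
```

View pics/w1.png

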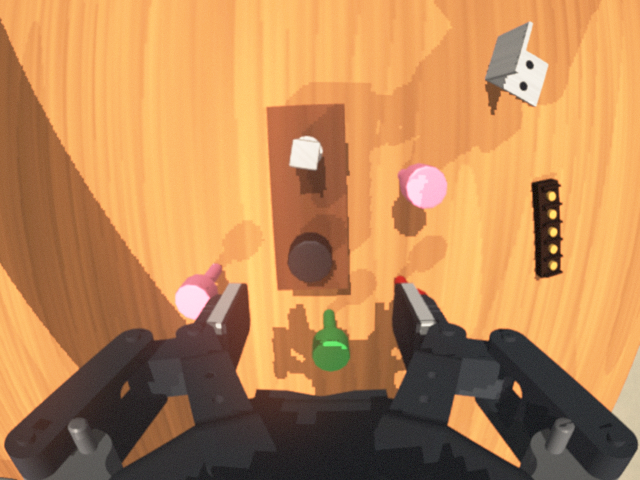

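Wrist view: the black knob's top is at (311,256), within 3 px of the prediction (310,259). Key is at (306,154), pinks at (426,187) and (197,297), green at (331,350), red at (410,290) beside the right finger. I'll preclose more and go down.

Call:
{"name": "play_rows", "arguments": {
  "rows": [
    {"dp":[-0.04,-0.03,0],"turn":[0,0,0],"fingers":0.5},
    {"dp":[0,0,0.4],"turn":[0,0,0],"fingers":0.5},
    {"dp":[0,0,0.5],"turn":[0,0,0],"fingers":0.5},
    {"dp":[0,0,0.5],"turn":[0,0,0],"fingers":0.5},
    {"dp":[0,0,0.32],"turn":[0,0,0],"fingers":0.5}
  ]
}}

```text
clock: 2.7
eef_pos: [521.2, -287.8, 57.5]
tcp_rot: [-3.14, -0.001, 1.565]
contact_force: [0.5, 0.7, -0.5]
opening: 0.503
grasp_force: 0.0
```

Call:
{"name": "play_rows", "arguments": {
  "rows": [
    {"dp":[0,0,0],"turn":[0,0,0],"fingers":0.5},
    {"dp":[0,0,0],"turn":[0,0,0],"fingers":1},
    {"dp":[0,0,0],"turn":[0,0,0],"fingers":1},
    {"dp":[0,0,0],"turn":[0,0,0],"fingers":1},
    {"dp":[0,0,0],"turn":[0,0,0],"fingers":1}
  ],
  "force": 40
}}

```text
clock: 3.12
eef_pos: [523.1, -287.8, 59.6]
tcp_rot: [3.14, 0.001, 1.566]
contact_force: [-0.1, -0.1, -0.8]
opening: 0.291
grasp_force: 39.2
```

Call:
{"name": "play_rows", "arguments": {
  "rows": [
    {"dp":[0,0,-0.3],"turn":[0,0,0],"fingers":1},
    {"dp":[0,0,-0.6],"turn":[0,0,0],"fingers":1},
    {"dp":[0,0,-0.8],"turn":[0,0,0],"fingers":1},
    {"dp":[0,0,-0.8],"turn":[0,0,0],"fingers":1},
    {"dp":[0,0,-0.6],"turn":[0,0,0],"fingers":1}
  ]
}}

```text
clock: 3.53
eef_pos: [523.1, -287.6, 186.4]
tcp_rot: [3.139, 0.001, 1.567]
contact_force: [0.4, -0.4, -0.7]
opening: 0.287
grasp_force: 40.1
```

Call:
{"name": "play_rows", "arguments": {
  "rows": [
    {"dp":[0.5,0,0],"turn":[0,0,0],"fingers":1},
    {"dp":[0.9,0,0],"turn":[0,0,0],"fingers":1},
    {"dp":[0.9,0,0],"turn":[0,0,0],"fingers":1},
    {"dp":[0.9,0,0],"turn":[0,0,0],"fingers":1},
    {"dp":[0.9,0,0],"turn":[0,0,0],"fingers":1}
  ]
}}

```text
clock: 3.95
eef_pos: [523.0, -122.0, 183.9]
tcp_rot: [3.14, 0.0, 1.566]
contact_force: [1.3, 0.0, -0.3]
opening: 0.287
grasp_force: 40.1
```

Call:
{"name": "play_rows", "arguments": {
  "rows": [
    {"dp":[0.9,0,0],"turn":[0,0,0],"fingers":1},
    {"dp":[0.9,0,0],"turn":[0,0,0],"fingers":1},
    {"dp":[0.9,0,0],"turn":[0,0,0],"fingers":1},
    {"dp":[0.8,0,0],"turn":[0,0,0],"fingers":1},
    {"dp":[0.5,0,0],"turn":[0,0,0],"fingers":1}
  ]
}}

```text
clock: 4.37
eef_pos: [523.8, 39.5, 183.9]
tcp_rot: [3.14, -0.001, 1.568]
contact_force: [0.8, -0.7, 0.2]
opening: 0.279
grasp_force: 40.1
```

```bash
python3 - <<'E'
from rig import r
from h import *
f=r.grab_frame("wrist");g=r.grab_frame("side");s=r.sense();print(s["eef_pos"],s["tcp_rot"],s["opening"],s["contact_force"])
pickle.dump((f,g),open("w2.pkl","wb"))
b=g["pixels"];e=s["eef_pos"];u,v=map(int,proj(g,e));print(u,v)
print("bush px wrist",proj(f,(517.1,234.5,100),True))
t=tile(b,max(0,u-50),max(0,v-50),100,100,4)
w=cv2.resize(f["pixels"][:,:,::-1],(400,300))
cv2.imwrite("pics/w2.png",np.hstack([np.vstack([w,np.zeros((100,400,3),np.uint8)]),t]))
E
```

```text
[524.02109771  39.42356183 183.79189765] [ 3.14031878e+00 -7.33411218e-04  1.56963612e+00] 0.285399152541129 [-0.80138853  0.39397302 -1.04843659]
267 171
bush px wrist (np.float64(309.85958617840697), np.float64(-56.33729269965974))
```

View pics/w2.png

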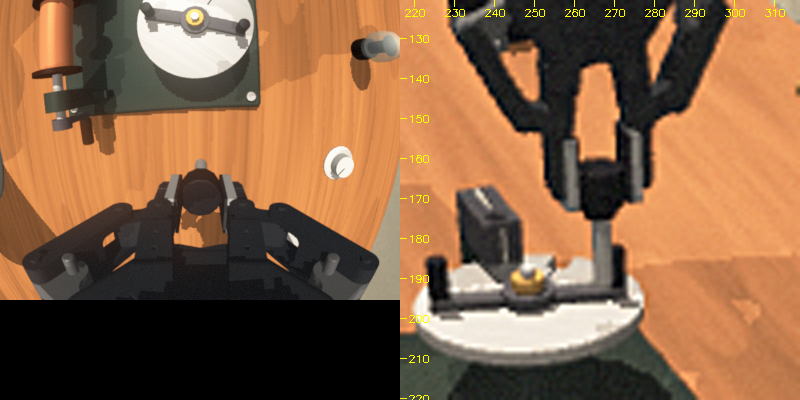

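Composite: the pin hangs straight in the grip, with the stem tip at side px (267,193) and wrist px about (321,255). I'll move closer to view the bush.

Call:
{"name": "play_rows", "arguments": {
  "rows": [
    {"dp":[0.6,0,0],"turn":[0,0,0],"fingers":1},
    {"dp":[0.9,0,0],"turn":[0,0,0],"fingers":1},
    {"dp":[0.9,0,0],"turn":[0,0,0],"fingers":1},
    {"dp":[0.6,0,0],"turn":[0,0,0],"fingers":1},
    {"dp":[0,0,0],"turn":[0,0,0],"fingers":1}
  ]
}}

```text
clock: 4.88
eef_pos: [525.0, 159.7, 183.6]
tcp_rot: [3.14, -0.001, 1.568]
contact_force: [0.9, 0.0, -1.2]
opening: 0.284
grasp_force: 40.1
```

```bash
python3 - <<'E'
from rig import r
from h import *
np.set_printoptions(precision=1,suppress=True)
f,g=pickle.load(open("w2.pkl","rb"))
e=np.array([524.0,39.4,183.8])
print("side tip rel",atz(g,267.2,193.3,136.2)-e,"wrist tip rel",atz(f,321,255,136.2,True)-e)
f=r.grab_frame("wrist");g=r.grab_frame("side");s=r.sense();print(s["eef_pos"],s["tcp_rot"])
pickle.dump((f,g,s),open("w3.pkl","wb"))
u,v=proj(f,(517.1,234.5,100),True);print(u,v,proj(g,(517.1,234.5,100)))
T=pickle.load(open("f0.pkl","rb"))["top"]
u=int(u);v=max(int(v),37)
t=tile(f["pixels"],u-50,v-37,100,150,4)
a=tile(f["pixels"],u-70,300-75-75,133,150,3,20)
tt=tile(g["pixels"],205,160,100,75,4);t2=tile(g["pixels"],220,90,100,75,4)
cv2.imwrite("pics/w3.png",np.hstack([t,np.vstack([tt,t2])]))
E
```

```text
side tip rel [ -2.7   2.1 -47.6] wrist tip rel [ -0.4   3.6 -47.6]
[524.6 156.6 183.1] [3.1 0.  1.6]
307.84514329581475 122.34222241292194 (np.float64(242.13123112598277), np.float64(174.7448447496327))
```

View pics/w3.png

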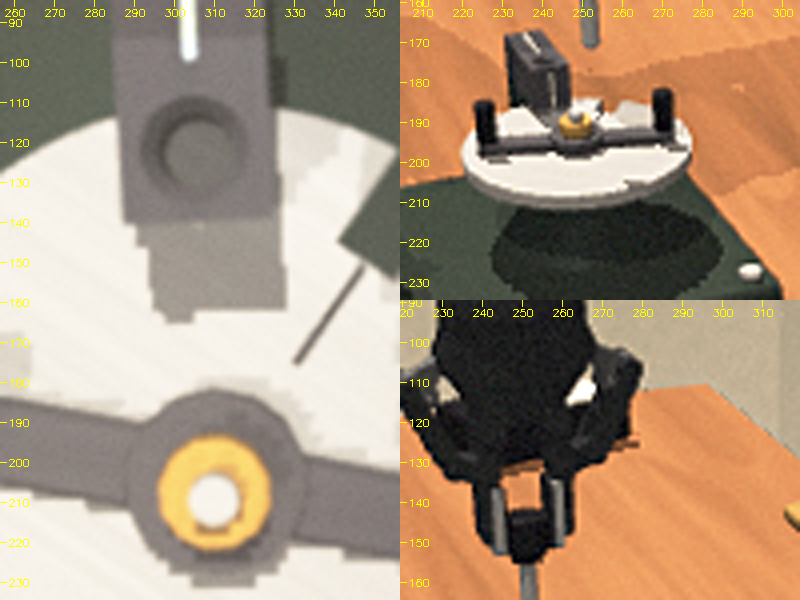

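```bash
python3 - <<'E'
from h import *
np.set_printoptions(precision=1,suppress=True)
f,g,s=pickle.load(open("w3.pkl","rb"))
print("bush",atz(f,304.6,121.5,100,True),"block near edge",atz(f,257+31,85+55,100,True),atz(f,257+69.5,85+53.5,100,True))
print("hub",atz(f,310,209.5,91,True),"line",atz(f,331,175.5,70,True),atz(f,346.5,151.5,70,True))
print("tip side rel",atz(g,251.5+.2,171.5,135.5)-s["eef_pos"])
w=pickle.load(open("w1.pkl","rb"));print("pin at w1 z78",atz(w,311,256,78,True))
E
```

```text
bush [515.2 235.  100. ] block near edge [505.1 223.9 100. ] [528.3 224.6 100. ]
hub [517.8 179.1  91. ] line [531.9 198.8  70. ] [542.4 215.5  70. ]
tip side rel [ -2.    6.4 -47.6]
pin at w1 z78 [ 524.2 -283.5   78. ]
```

Call:
{"name": "play_rows", "arguments": {
  "rows": [
    {"dp":[0.6,-0.1,0],"turn":[0,0,0],"fingers":1},
    {"dp":[0.7,-0.1,0],"turn":[0,0,0],"fingers":1},
    {"dp":[0.58,0,0],"turn":[0,0,0],"fingers":1},
    {"dp":[0,0,0.4],"turn":[0,0,0],"fingers":1},
    {"dp":[0,0,0.3],"turn":[0,0,0],"fingers":1}
  ]
}}

```text
clock: 5.4
eef_pos: [517.4, 231.4, 154.6]
tcp_rot: [3.14, -0.0, 1.567]
contact_force: [-0.6, -0.3, -0.5]
opening: 0.285
grasp_force: 40.1
```

```bash
python3 - <<'E'
from rig import r
from h import *
f=r.grab_frame("wrist");g=r.grab_frame("side");h=r.grab_frame("top");s=r.sense();print(s["eef_pos"],s["tcp_rot"])
pickle.dump((f,g,h,s),open("w4.pkl","wb"))
u,v=map(int,proj(f,(516.4,235,100),True));print(u,v,proj(g,(516.4,235,100)))
t=tile(f["pixels"],u-50,v-85,100,150,4)
cv2.imwrite("pics/w4.png",np.hstack([t,tile(g["pixels"],200,120,100,150,4)]))
E
```

```text
[516.06632594 229.963216   153.52530736] [-3.13898853e+00  1.56738573e-03  1.56509956e+00]
319 250 (np.float64(241.78496870842085), np.float64(174.70760923754182))
```

View pics/w4.png

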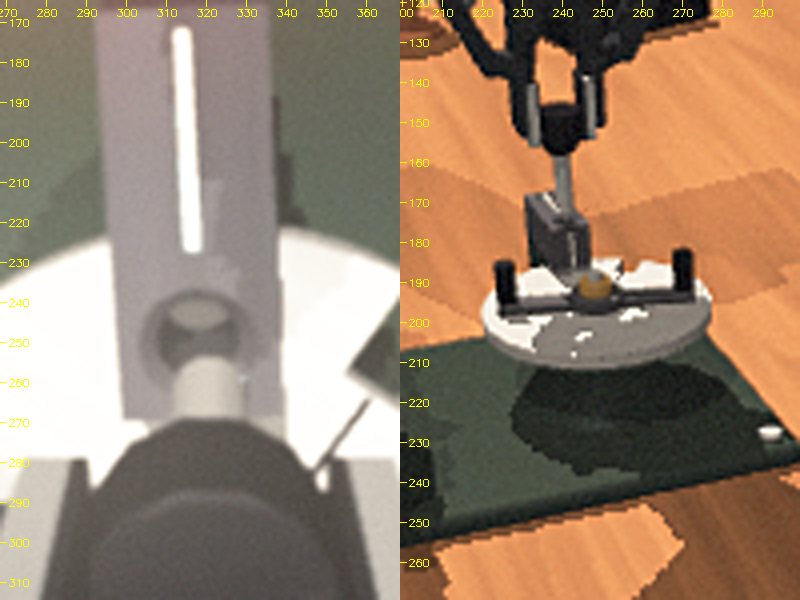

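```bash
python3 - <<'E'
from h import *
from rig import r
np.set_printoptions(precision=1,suppress=True)
f,g,h,s=pickle.load(open("w4.pkl","rb"))
e=s["eef_pos"];tz=e[2]-47.6
print("bush",atz(f,318,250.3,100,True),"tip",tz)
for dz in(-2,0,2):print(atz(f,321.3,262.7,tz+5+dz,True), atz(f,320.5,500/2,100,True))
# side: stem axis low visible point px ~ (241.2,171)
print("side stem",atz(g,241.5,172.5,tz+2),r.sense()["eef_pos"])
E
```

```text
bush [515.5 235.3 100. ] tip 105.92530736022593
[517.3 231.2 108.9] [516.9 235.5 100. ]
[517.3 231.9 110.9] [516.9 235.5 100. ]
[517.3 232.6 112.9] [516.9 235.5 100. ]
side stem [514.9 229.6 107.9] [516.1 230.  153.5]
```

Wrist view: bush hole centre at (318,250), pin nose axis at (321,263), so the pin is about 3.2 mm short in y and 1.8 mm over in x. Correcting, then lowering by feel.

Call:
{"name": "play_rows", "arguments": {
  "rows": [
    {"dp":[0.08,-0.04,0],"turn":[0,0,0],"fingers":1},
    {"dp":[0,0,0],"turn":[0,0,0],"fingers":1},
    {"dp":[0,0,0.1],"turn":[0,0,0],"fingers":1},
    {"dp":[0,0,0.07],"turn":[0,0,0],"fingers":1},
    {"dp":[0,0,0],"turn":[0,0,0],"fingers":1}
  ]
}}

```text
clock: 5.97
eef_pos: [515.0, 234.8, 147.3]
tcp_rot: [-3.141, 0.0, 1.566]
contact_force: [-1.0, 1.1, -1.5]
opening: 0.284
grasp_force: 40.1
```

Call:
{"name": "play_rows", "arguments": {
  "rows": [
    {"dp":[0,0,0.05],"turn":[0,0,0],"fingers":1},
    {"dp":[0,0,0.05],"turn":[0,0,0],"fingers":1},
    {"dp":[0,0,0],"turn":[0,0,0],"fingers":1}
  ]
}}

```text
clock: 6.22
eef_pos: [515.1, 235.0, 143.3]
tcp_rot: [-3.141, 0.0, 1.566]
contact_force: [-0.2, -0.5, -1.0]
opening: 0.29
grasp_force: 40.1
```

Call:
{"name": "play_rows", "arguments": {
  "rows": [
    {"dp":[-0.03,0,0],"turn":[0,0,0],"fingers":1},
    {"dp":[0,0,0.05],"turn":[0,0,0],"fingers":1},
    {"dp":[0,0,0.05],"turn":[0,0,0],"fingers":1},
    {"dp":[0,0,0],"turn":[0,0,0],"fingers":1}
  ]
}}

```text
clock: 6.55
eef_pos: [515.0, 233.7, 139.3]
tcp_rot: [-3.141, 0.0, 1.566]
contact_force: [-0.1, -0.4, -1.9]
opening: 0.285
grasp_force: 40.1
```

Call:
{"name": "play_rows", "arguments": {
  "rows": [
    {"dp":[0,0,0.05],"turn":[0,0,0],"fingers":1},
    {"dp":[0,0,0.05],"turn":[0,0,0],"fingers":1},
    {"dp":[0,0,0],"turn":[0,0,0],"fingers":1}
  ]
}}

```text
clock: 6.8
eef_pos: [515.1, 233.8, 135.3]
tcp_rot: [-3.141, 0.0, 1.566]
contact_force: [-0.4, -0.4, -1.0]
opening: 0.286
grasp_force: 40.1
```

Call:
{"name": "play_rows", "arguments": {
  "rows": [
    {"dp":[0,0,0.07],"turn":[0,0,0],"fingers":1},
    {"dp":[0,0,0.07],"turn":[0,0,0],"fingers":1},
    {"dp":[0,0,0.07],"turn":[0,0,0],"fingers":1},
    {"dp":[0,0,0],"turn":[0,0,0],"fingers":1}
  ]
}}

```text
clock: 7.13
eef_pos: [515.0, 233.8, 126.6]
tcp_rot: [-3.141, 0.0, 1.566]
contact_force: [0.2, 0.5, -0.5]
opening: 0.286
grasp_force: 40.1
```

Call:
{"name": "play_rows", "arguments": {
  "rows": [
    {"dp":[0,0,0.06],"turn":[0,0,0],"fingers":1},
    {"dp":[0,0,0.06],"turn":[0,0,0],"fingers":1},
    {"dp":[0,0,0],"turn":[0,0,0],"fingers":1}
  ]
}}

```text
clock: 7.38
eef_pos: [515.0, 233.8, 122.0]
tcp_rot: [-3.141, 0.0, 1.566]
contact_force: [-0.0, 0.1, -1.5]
opening: 0.284
grasp_force: 40.1
```

Call:
{"name": "play_rows", "arguments": {
  "rows": [
    {"dp":[0,0,0.04],"turn":[0,0,0],"fingers":1},
    {"dp":[0,0,0.03],"turn":[0,0,0],"fingers":1},
    {"dp":[0,0,0],"turn":[0,0,0],"fingers":1}
  ]
}}

```text
clock: 7.63
eef_pos: [515.1, 233.8, 119.5]
tcp_rot: [-3.141, 0.0, 1.566]
contact_force: [0.8, 0.8, -0.2]
opening: 0.284
grasp_force: 40.1
```

Call:
{"name": "play_rows", "arguments": {
  "rows": [
    {"dp":[0,0,0],"turn":[0,0,0],"fingers":0.5},
    {"dp":[0,0,0],"turn":[0,0,0],"fingers":0.4},
    {"dp":[0,0,0],"turn":[0,0,0],"fingers":0.4},
    {"dp":[0,0,0],"turn":[0,0,0],"fingers":0.4},
    {"dp":[0,0,0],"turn":[0,0,0],"fingers":0.4}
  ]
}}

```text
clock: 8.05
eef_pos: [515.3, 233.9, 119.8]
tcp_rot: [3.141, -0.0, 1.566]
contact_force: [0.2, -0.2, 0.1]
opening: 0.601
grasp_force: 0.0
```

Call:
{"name": "play_rows", "arguments": {
  "rows": [
    {"dp":[0,0,-0.3],"turn":[0,0,0],"fingers":0.4},
    {"dp":[0,0,-0.5],"turn":[0,0,0],"fingers":0.4},
    {"dp":[0,0,-0.5],"turn":[0,0,0],"fingers":0.4},
    {"dp":[0,0,-0.5],"turn":[0,0,0],"fingers":0.4},
    {"dp":[-0.3,0,0],"turn":[0,0,0],"fingers":0.6}
  ]
}}

```text
clock: 8.47
eef_pos: [517.6, 223.9, 196.5]
tcp_rot: [3.135, -0.003, 1.567]
contact_force: [0.7, 1.1, 0.5]
opening: 0.47
grasp_force: 0.0
```

```bash
python3 - <<'E'
from rig import r
from h import *
f=r.grab_frame("wrist");g=r.grab_frame("side");h=r.grab_frame("top");s=r.sense();print(s["eef_pos"],s["tcp_rot"])
pickle.dump((f,g,h,s),open("w5.pkl","wb"))
for z in(100,110):print(z,[np.round(proj(g,(515.9,234.8,z+k))) for k in(0,26)])
print([np.round(proj(f,p,True)) for p in [(516,235,136),(566.5,165.8,100)]])
cv2.imwrite("pics/w5.png",np.hstack([cv2.resize(f["pixels"][:,:,::-1],(400,300)),tile(g["pixels"],200,140,100,75,4)]))
E
```

```text
[514.97421744 221.16459728 191.90541434] [3.14146328e+00 5.37939632e-05 1.56548842e+00]
100 [array([242., 175.]), array([241., 164.])]
110 [array([241., 171.]), array([241., 160.])]
[array([318., 235.]), array([388., 314.])]
```

View pics/w5.png

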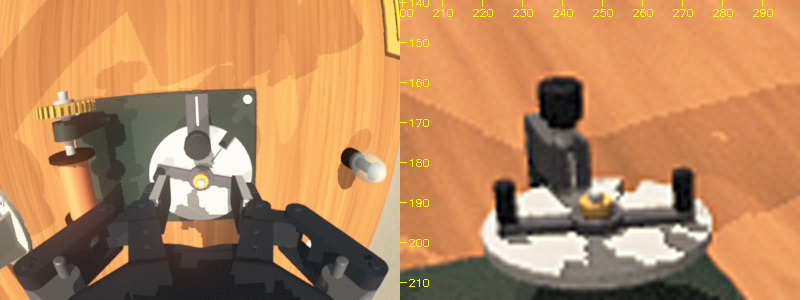

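The side crop shows the knob top at row 160, where a shoulder at 110 mm should put it (100 mm would be row 164). So the pin stands on the plate in the bush. Now going round behind peg_a (−y side) with shut fingers.

Call:
{"name": "play_rows", "arguments": {
  "rows": [
    {"dp":[-0.6,0.3,0],"turn":[0,0,0],"fingers":1},
    {"dp":[-0.7,0.5,0],"turn":[0,0,0],"fingers":1},
    {"dp":[-0.7,0.5,0],"turn":[0,0,0],"fingers":1},
    {"dp":[0,0,0.5],"turn":[0,0,0],"fingers":1},
    {"dp":[0,0,0],"turn":[0,0,0],"fingers":1}
  ]
}}

```text
clock: 9.03
eef_pos: [565.4, 139.8, 168.1]
tcp_rot: [-3.136, 0.001, 1.564]
contact_force: [-1.0, 0.2, -0.1]
opening: 0.006
grasp_force: 0.0
```

```bash
python3 - <<'E'
from rig import r
from h import *
f=r.grab_frame("wrist");s=r.sense();print(s["eef_pos"],s["tcp_rot"],s["opening"],s["contact_force"])
print(np.round(proj(f,(566.5,165.8,100),True)),np.round(proj(f,s["eef_pos"],True)))
cv2.imwrite("pics/w6.png",tile(f["pixels"],220,130,200,150,4))
pickle.dump((f,s),open("w6.pkl","wb"))
E
```

```text
[565.00190676 140.69928511 169.18245816] [-3.13620999e+00  1.03829044e-03  1.56462545e+00] 0.002735128500922342 [0.10986389 0.52159594 0.32691683]
[324. 206.] [321. 298.]
```

View pics/w6.png

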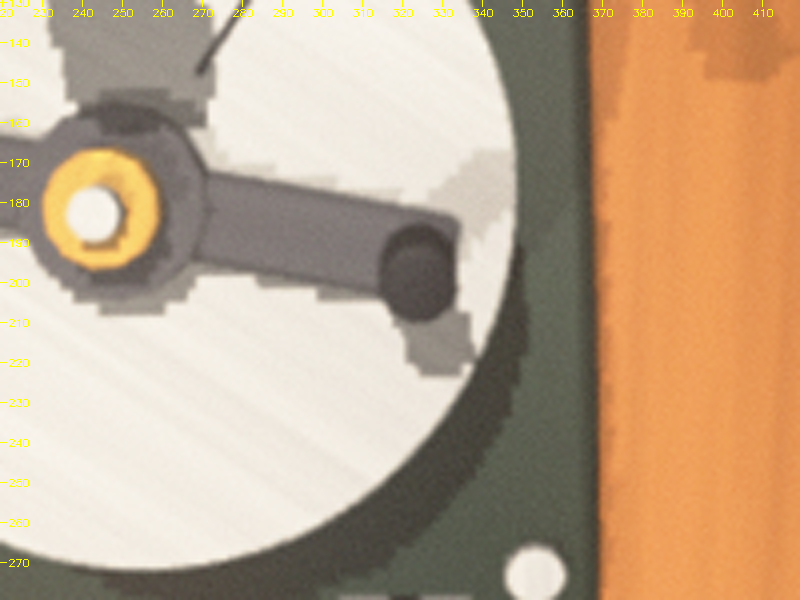

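Peg_a top is at wrist px (324,201), as predicted. Descending just behind it.

Call:
{"name": "play_rows", "arguments": {
  "rows": [
    {"dp":[-0.1,0.04,0.4],"turn":[0,0,0],"fingers":1},
    {"dp":[0,0,0.7],"turn":[0,0,0],"fingers":1},
    {"dp":[0,0,0.7],"turn":[0,0,0],"fingers":1},
    {"dp":[0,0,0.35],"turn":[0,0,0],"fingers":1},
    {"dp":[0,0,0],"turn":[0,0,0],"fingers":1}
  ]
}}

```text
clock: 9.5
eef_pos: [565.2, 138.0, 82.5]
tcp_rot: [-3.135, 0.001, 1.567]
contact_force: [-0.5, -0.6, 0.3]
opening: -0.001
grasp_force: 0.0
```

Call:
{"name": "play_rows", "arguments": {
  "rows": [
    {"dp":[0.06,0,0],"turn":[0,0,0],"fingers":1},
    {"dp":[0.06,0,0],"turn":[0,0,0],"fingers":1},
    {"dp":[0,0,0],"turn":[0,0,0],"fingers":1}
  ]
}}

```text
clock: 9.75
eef_pos: [569.3, 143.5, 87.2]
tcp_rot: [3.139, -0.001, 1.567]
contact_force: [-0.0, 0.4, -0.5]
opening: -0.002
grasp_force: 0.0
```

Call:
{"name": "play_rows", "arguments": {
  "rows": [
    {"dp":[0.04,-0.04,0.08],"turn":[0,0,0],"fingers":1},
    {"dp":[0.04,0,0],"turn":[0,0,0],"fingers":1},
    {"dp":[0.04,0,0],"turn":[0,0,0],"fingers":1},
    {"dp":[0,0,0],"turn":[0,0,0],"fingers":1}
  ]
}}

```text
clock: 10.08
eef_pos: [567.0, 147.6, 82.8]
tcp_rot: [3.141, -0.0, 1.567]
contact_force: [-0.5, -0.3, -0.0]
opening: 0.001
grasp_force: 0.0
```

Call:
{"name": "play_rows", "arguments": {
  "rows": [
    {"dp":[0.04,0,0],"turn":[0,0,0],"fingers":1},
    {"dp":[0.04,0,0],"turn":[0,0,0],"fingers":1},
    {"dp":[0,0,0],"turn":[0,0,0],"fingers":1}
  ]
}}

```text
clock: 10.33
eef_pos: [567.0, 150.7, 82.5]
tcp_rot: [3.141, -0.0, 1.566]
contact_force: [-0.4, 0.7, 0.1]
opening: 0.006
grasp_force: 0.0
```

Call:
{"name": "play_rows", "arguments": {
  "rows": [
    {"dp":[0.03,0,0],"turn":[0,0,0],"fingers":1},
    {"dp":[0.03,0,0],"turn":[0,0,0],"fingers":1},
    {"dp":[0.03,0,0],"turn":[0,0,0],"fingers":1}
  ]
}}

```text
clock: 10.58
eef_pos: [567.2, 153.7, 82.5]
tcp_rot: [3.141, 0.001, 1.567]
contact_force: [1.5, -4.2, -1.0]
opening: -0.001
grasp_force: 2.0
```

Call:
{"name": "play_rows", "arguments": {
  "rows": [
    {"dp":[0.03,0,0],"turn":[0,0,0],"fingers":1},
    {"dp":[0.03,0,0],"turn":[0,0,0],"fingers":1},
    {"dp":[0.03,0,0],"turn":[0,0,0],"fingers":1}
  ]
}}

```text
clock: 10.83
eef_pos: [567.4, 157.5, 82.6]
tcp_rot: [3.141, 0.0, 1.566]
contact_force: [3.4, -4.1, 0.3]
opening: 0.001
grasp_force: 2.0
```

Call:
{"name": "play_rows", "arguments": {
  "rows": [
    {"dp":[0.03,0,0],"turn":[0,0,0],"fingers":1},
    {"dp":[0.03,0,0],"turn":[0,0,0],"fingers":1},
    {"dp":[0.03,0,0],"turn":[0,0,0],"fingers":1},
    {"dp":[0.03,0,0],"turn":[0,0,0],"fingers":1},
    {"dp":[0.03,0,0],"turn":[0,0,0],"fingers":1}
  ]
}}

```text
clock: 11.25
eef_pos: [567.5, 163.6, 82.7]
tcp_rot: [3.14, 0.0, 1.566]
contact_force: [2.6, -4.3, 1.0]
opening: 0.001
grasp_force: 2.2
```

Call:
{"name": "play_rows", "arguments": {
  "rows": [
    {"dp":[0.03,0,0],"turn":[0,0,0],"fingers":1},
    {"dp":[0.03,0,0],"turn":[0,0,0],"fingers":1},
    {"dp":[0.03,0,0],"turn":[0,0,0],"fingers":1},
    {"dp":[0.03,0,0],"turn":[0,0,0],"fingers":1},
    {"dp":[0.03,0,0],"turn":[0,0,0],"fingers":1}
  ]
}}

```text
clock: 11.67
eef_pos: [567.6, 169.5, 82.7]
tcp_rot: [3.14, 0.0, 1.566]
contact_force: [2.6, -4.8, 0.1]
opening: -0.002
grasp_force: 2.3
```

Call:
{"name": "play_rows", "arguments": {
  "rows": [
    {"dp":[0.02,0,0],"turn":[0,0,0],"fingers":1},
    {"dp":[0.02,0,0],"turn":[0,0,0],"fingers":1},
    {"dp":[0.02,0,0],"turn":[0,0,0],"fingers":1}
  ]
}}

```text
clock: 11.92
eef_pos: [567.4, 171.9, 82.7]
tcp_rot: [3.141, 0.0, 1.566]
contact_force: [1.9, -4.3, 1.4]
opening: -0.001
grasp_force: 2.3
```

Call:
{"name": "play_rows", "arguments": {
  "rows": [
    {"dp":[0.01,0,0],"turn":[0,0,0],"fingers":1},
    {"dp":[0.01,0,0],"turn":[0,0,0],"fingers":1},
    {"dp":[0.01,0,0],"turn":[0,0,0],"fingers":1},
    {"dp":[0.01,0,0],"turn":[0,0,0],"fingers":1}
  ]
}}

```text
clock: 12.25
eef_pos: [567.3, 173.4, 82.6]
tcp_rot: [3.141, 0.0, 1.566]
contact_force: [2.7, -4.4, 1.0]
opening: 0.003
grasp_force: 2.3
```

Call:
{"name": "play_rows", "arguments": {
  "rows": [
    {"dp":[0.01,0,0],"turn":[0,0,0],"fingers":1},
    {"dp":[0.01,0,0],"turn":[0,0,0],"fingers":1},
    {"dp":[0.01,0,0],"turn":[0,0,0],"fingers":1},
    {"dp":[0.01,0,0],"turn":[0,0,0],"fingers":1}
  ]
}}

```text
clock: 12.58
eef_pos: [567.2, 175.0, 82.7]
tcp_rot: [3.141, 0.0, 1.566]
contact_force: [2.3, -4.3, 1.9]
opening: 0.0
grasp_force: 2.4
```

```bash
python3 - <<'E'
from rig import r
from h import *
g=r.grab_frame("side")["pixels"];h=r.grab_frame("top")["pixels"]
cv2.imwrite("pics/s7.png",np.hstack([tile(h,155,245,100,75,4),tile(g,200,140,100,75,4)]))
print(r.sense()["eef_pos"],r.sense()["contact_force"])
E
```

```text
[567.14854753 175.05935082  82.65573299] [ 1.32133093 -4.51213536  1.22882418]
```

View pics/s7.png

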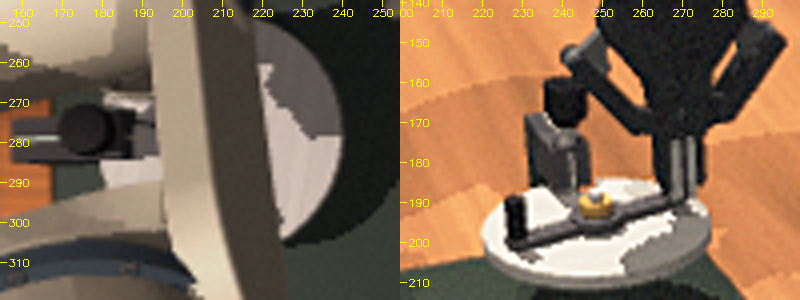

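Knob top is still at side row 160, so the pin hasn't dropped yet; the plate is turning and the peg push is steady at about 4.5 N. Carrying on in small steps.

Call:
{"name": "play_rows", "arguments": {
  "rows": [
    {"dp":[0.01,0,0],"turn":[0,0,0],"fingers":1},
    {"dp":[0.01,0,0],"turn":[0,0,0],"fingers":1},
    {"dp":[0.01,0,0],"turn":[0,0,0],"fingers":1}
  ]
}}

```text
clock: 12.93
eef_pos: [566.9, 176.2, 82.6]
tcp_rot: [-3.141, 0.0, 1.566]
contact_force: [1.2, -5.4, 1.7]
opening: -0.001
grasp_force: 2.5
```

Call:
{"name": "play_rows", "arguments": {
  "rows": [
    {"dp":[0.01,0,0],"turn":[0,0,0],"fingers":1},
    {"dp":[0.01,0,0],"turn":[0,0,0],"fingers":1},
    {"dp":[0.01,0,0],"turn":[0,0,0],"fingers":1}
  ]
}}

```text
clock: 13.18
eef_pos: [566.8, 177.4, 82.6]
tcp_rot: [-3.141, 0.0, 1.566]
contact_force: [1.1, -5.7, 2.8]
opening: -0.0
grasp_force: 2.6
```

Call:
{"name": "play_rows", "arguments": {
  "rows": [
    {"dp":[0.01,0,0],"turn":[0,0,0],"fingers":1},
    {"dp":[0.01,0,0],"turn":[0,0,0],"fingers":1},
    {"dp":[0.01,0,0],"turn":[0,0,0],"fingers":1}
  ]
}}

```text
clock: 13.43
eef_pos: [566.6, 178.5, 82.6]
tcp_rot: [-3.141, 0.001, 1.566]
contact_force: [0.0, -6.0, 3.8]
opening: 0.001
grasp_force: 2.8
```

```bash
cat >drop.py <<'E'
from rig import r
import numpy as np
g=r.grab_frame("side")["pixels"].astype(int).max(2)
print([int(np.argmax(g[140:,c]<70))+140 for c in(238,240,242)],r.sense()["contact_force"].round(1),r.sense()["eef_pos"].round(1))
E
python3 drop.py; python3 -c "
import pickle;import numpy as np
g=pickle.load(open('w5.pkl','rb'))[1]['pixels'].astype(int).max(2);print([int(np.argmax(g[140:,c]<70))+140 for c in(238,240,242)])"
```

```text
[160, 152, 154] [ 0.5 -5.7  2.7] [566.6 178.5  82.5]
[160, 160, 160]
```

Call:
{"name": "play_rows", "arguments": {
  "rows": [
    {"dp":[0.01,0,0],"turn":[0,0,0],"fingers":1},
    {"dp":[0.01,0,0],"turn":[0,0,0],"fingers":1}
  ]
}}

```text
clock: 13.65
eef_pos: [566.4, 179.2, 82.5]
tcp_rot: [-3.14, 0.001, 1.566]
contact_force: [-0.8, -6.3, 3.1]
opening: 0.002
grasp_force: 2.8
```

```bash
python3 drop.py
```

```text
[160, 154, 154] [-0.1 -5.7  3.5] [566.4 179.3  82.5]
```

Call:
{"name": "play_rows", "arguments": {
  "rows": [
    {"dp":[0.01,0,0],"turn":[0,0,0],"fingers":1},
    {"dp":[0.01,0,0],"turn":[0,0,0],"fingers":1},
    {"dp":[0.01,0,0],"turn":[0,0,0],"fingers":1}
  ]
}}

```text
clock: 13.95
eef_pos: [566.2, 180.3, 82.5]
tcp_rot: [-3.14, 0.001, 1.566]
contact_force: [-1.0, -5.7, 4.5]
opening: -0.002
grasp_force: 3.0
```

```bash
python3 drop.py
```

```text
[160, 151, 154] [-0.3 -6.7  3. ] [566.2 180.4  82.5]
```

Call:
{"name": "play_rows", "arguments": {
  "rows": [
    {"dp":[0.01,0,0],"turn":[0,0,0],"fingers":1},
    {"dp":[0.01,0,0],"turn":[0,0,0],"fingers":1}
  ]
}}

```text
clock: 14.17
eef_pos: [566.0, 181.1, 82.4]
tcp_rot: [-3.14, 0.001, 1.566]
contact_force: [-2.0, -6.4, 4.0]
opening: 0.003
grasp_force: 3.0
```

```bash
python3 drop.py
```

```text
[160, 160, 154] [-1.3 -5.7  4.3] [566.1 181.2  82.4]
```

Call:
{"name": "play_rows", "arguments": {
  "rows": [
    {"dp":[0.01,0,-0.01],"turn":[0,0,0],"fingers":1},
    {"dp":[0.01,0,0],"turn":[0,0,0],"fingers":1}
  ]
}}

```text
clock: 14.38
eef_pos: [565.9, 181.8, 82.5]
tcp_rot: [-3.139, 0.001, 1.567]
contact_force: [-1.2, -6.0, 1.3]
opening: -0.003
grasp_force: 2.9
```

```bash
python3 drop.py
```

```text
[161, 151, 154] [-1.8 -6.7  1.1] [565.8 181.9  82.5]
```

Call:
{"name": "play_rows", "arguments": {
  "rows": [
    {"dp":[0.01,0,-0.01],"turn":[0,0,0],"fingers":1},
    {"dp":[0.01,0,0],"turn":[0,0,0],"fingers":1}
  ]
}}

```text
clock: 14.6
eef_pos: [565.6, 182.5, 82.6]
tcp_rot: [-3.139, 0.001, 1.567]
contact_force: [-1.1, -5.6, -1.0]
opening: 0.004
grasp_force: 3.0
```

```bash
python3 drop.py
```

```text
[164, 155, 154] [-0.7 -5.9  0. ] [565.6 182.6  82.6]
```

Knob top went from row 160 to 164, so the pin is home. Backing off gently.

Call:
{"name": "play_rows", "arguments": {
  "rows": [
    {"dp":[-0.02,0,0],"turn":[0,0,0],"fingers":1},
    {"dp":[-0.02,0,0],"turn":[0,0,0],"fingers":1},
    {"dp":[-0.02,0,0],"turn":[0,0,0],"fingers":1},
    {"dp":[-0.03,0,0],"turn":[0,0,0],"fingers":1},
    {"dp":[-0.03,0,0],"turn":[0,0,0],"fingers":1}
  ]
}}

```text
clock: 15.07
eef_pos: [567.3, 178.8, 83.5]
tcp_rot: [3.141, -0.001, 1.566]
contact_force: [-0.3, -0.5, -0.9]
opening: -0.004
grasp_force: 0.0
```

```bash
python3 drop.py
```

```text
[164, 152, 154] [-0.1 -0.3  0.2] [567.3 178.5  83.5]
```

The push has dropped to 0 while the peg stayed put, so the pin holds the plate. Retreating.

Call:
{"name": "play_rows", "arguments": {
  "rows": [
    {"dp":[-0.3,0,0],"turn":[0,0,0],"fingers":1},
    {"dp":[-0.3,0,0],"turn":[0,0,0],"fingers":1},
    {"dp":[0,0,-0.6],"turn":[0,0,0],"fingers":1},
    {"dp":[0,0,-0.8],"turn":[0,0,0],"fingers":1},
    {"dp":[0,0,-0.8],"turn":[0,0,0],"fingers":1}
  ]
}}

```text
clock: 15.53
eef_pos: [566.1, 152.7, 171.5]
tcp_rot: [-3.139, 0.001, 1.565]
contact_force: [0.3, 1.1, 1.1]
opening: -0.003
grasp_force: 0.0
```

Call:
{"name": "play_rows", "arguments": {
  "rows": [
    {"dp":[-0.8,0,-0.2],"turn":[0,0,0],"fingers":1},
    {"dp":[-0.8,0,0],"turn":[0,0,0],"fingers":1},
    {"dp":[-0.6,0,0],"turn":[0,0,0],"fingers":1},
    {"dp":[0,0,0],"turn":[0,0,0],"fingers":1},
    {"dp":[0,0,0],"turn":[0,0,0],"fingers":1}
  ]
}}

```text
clock: 15.95
eef_pos: [566.3, 64.5, 179.4]
tcp_rot: [3.142, -0.0, 1.563]
contact_force: [-0.0, 0.1, -0.2]
opening: -0.002
grasp_force: 0.0
```

```bash
python3 - <<'E'
from rig import r
from h import *
g=r.grab_frame("side")["pixels"];h=r.grab_frame("top")["pixels"]
cv2.imwrite("pics/s8.png",np.hstack([tile(h,155,245,100,75,4),tile(g,200,140,100,75,4)]))
E
python3 drop.py
```

```text
[164, 164, 164] [-0.2 -0.4 -0.6] [566.4  66.7 179.2]
```

View pics/s8.png

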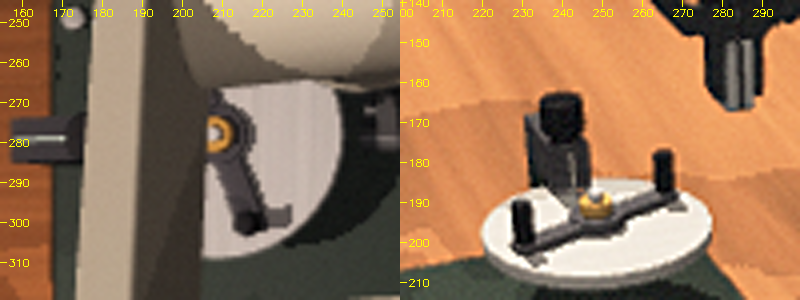

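Side view: the knob sits on the bush (top at row 164, down from 160), the plate has stayed wound (pegs at (265,178) and (229,191)), and the arm is clear.

```bash
python3 -c "
from rig import r
print(r.sign_off())"
```

```text
the job is handed in; nothing more can be done
None
```

The lock pin is home in the notch and holding the wound plate, the arm is clear of everything, and the job is handed in; the sign-off gave no verdict, and the highest force I read while pushing was about 8 N.

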